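Shut and lock the bench dry box

ROBOT

A 6-joint arm with a two-finger parallel gripper is mounted at the origin on a cart in front of the work surface, level with it; the furniture and walls round the work are solid. World frame = base frame: x ahead of the robot, y to its left, z up, the work surface at z = 0. Lengths are in mm, angles in rad, forces in N, time in s.
With the tool pointing down it reaches from about 300 to 750 mm from the base axis. Payload 8.5 kg.
Tool frame: the origin (TCP) lies midway between the tips of the shut fingers; the grasp point (between the pads) lies 19 mm behind it; z points along the fingers, y is the line along which they close (so a half turn about z gives the same grasp; the last joint's range is limited). The gripper opens to 85 mm and grips with 20 to 120 N. Pads are 22 mm wide; open, the fingers measure 114 mm over their backs; the gripper's body (76 mm by 85 mm) begins 54 mm behind the grasp point. The pads swing forward as they close: fully open they stand 13 mm farther back than shut.
Start: joints at [1.08, 0.381, 1.297, -0, 1.464, -0.215], TCP at [149.766, 529.198, 231.322] pointing down, gripper open.
Joint ranges: [-3.11, 3.11], [-0.89, 2.33], [0.22, 2.48], [-1.42, 4.56], [0.17, 2.85], [-2.88, 2.88]. Speed limits (rad/s): [2.39, 2.39, 3.14, 3.14, 3.14, 3.14].

INTERFACE

Orientations are given as [roll, pitch, yaw] about the fixed x, y, z axes, in that order (R = Rz(yaw) Ry(pitch) Rx(roll)).
In Python, from cell import robot gives the robot as it stands.
- The arm moves only by the tool carry_out, never from a script. Its argument "deltas" is one flat list of numbers, 6 for each row, row after row: the shift along the world's x, y, z normalised to -1 to 1, where 1 is 0.3 m, then the turn, a rotation vector about the world's x, y, z normalised to -1 to 1, where 1 is 2 pi rad. A call has 1 to 12 rows; each row is the pose to reach, as a shift and turn from the pose commanded when the call began, turning the shorter way round; what a row does not reach only later rows make up. A row lasts 1/10 s, in which the tool goes at most 50 mm and 8.59 degrees, less where a joint would pass 70% of its speed; a pose out of reach is approached as far as the arm can. A call with a number of a shift or a turn outside -1 to 1 is refused whole. A call with a gripper value outside its range is refused whole. "gripper" is the closure, from -1 (fully open) to 1 (shut), set as the call begins (left out, the last holds). The fingers move at their own pace and stop on an object; "grip_force" is the grip in N (left out, the last holds). Time passes only in rows, so rows that repeat a pose let the fingers close. It gives the time, the measured TCP pose, the force, the opening and the grip force at its end, in the units of the state.
- robot.state(): the state, without advancing time (a new reading comes with each control period).
- robot.grab_frame(name): name is "scene" or "top" or "wrist"; returns a dict with "frame" (400x640x3 uint8, red, green, blue), "fovy" (degrees; the focal length in pixels is half the picture's height over the tangent of half this angle, whatever the lens; pixels are square), "cx", "cy" (the principal point, pixels), "rvec" (rotation vector, rad) and "tvec" (3), from world to camera coordinates, as OpenCV has them; the wrist camera has in their place "hand_eye" (4x4, takes a point from camera to tool coordinates, whose origin is the TCP and whose axes are the flange's). Camera axes: x right, y down, z forward; pixel columns grow to the right and rows downward; lengths in mm; the calibration is good to about 2 mm. A picture is of the moment at which its call begins: read the wrist's pose just before it. There is no depth.
- robot.finish_job(): hands the job in; it is judged then, once.
The state is a dict: "time_s": time; "joint_pos": joint angles; "joint_vel": joint speeds; "tau": joint torques, N m; "eef_pos": TCP position; "tcp_rot": TCP orientation; "force": force on the tool from outside, world axes, zero at the start; "wrist_torque": the same for the moment, N m; "width": opening from 0.0 (shut) to 1.0 (fully open); "grip_force": force on a finger pad.
Only numpy, scipy, OpenCV 4.12 (cv2) and the standard library are available. Lean on these libraries where they do the work, as an engineer would, in place of code of your own. Each camera call takes 0.05 s, during which the arm holds its last target. There are 200 camera calls.

TASK

Close up the dry box so the samples inside stay dry: push its raised lid down onto the seal, then set a closed fingertip in the slot of the latch on the lid and turn it clockwise a full quarter turn to its stop, so that the cam pulls the lid tight and locks it. Use the fingertips only to press and push: grip nothing, do not force anything, do not lift the lid further open, and leave the bottles and beaker beside the box where they stand.

Things in the scene. Friction and masses are not known exactly. Their poses are not given: they have to be found in the camera images.
- dry_box: Low grey plastic dry box, fixed to the worktop, 190 mm deep (its x), 250 mm wide (y), 89 mm high to the rim; three small beakers inside. Origin: centre of its underside, on the worktop; x points from its front wall to its hinge side (away from the robot at yaw 0), y to its left. The lid hinges on a line along y at x = +98, z = 94 mm.
- lid (a joint): Opening of the white lid, rad: 0 = tight down, grows as the front edge rises (0 to 1.2). Starts partly open; a friction hinge (0.45 N m) keeps it where it is left, so a few newtons push it down. Meets the rubber seal at 0.015, where the push grows; below 0.025 it is shut. The last 3 mm at the front edge squeeze the seal (about 12 N).
- lid_front (a point): Middle of the upper front edge of the lid, 199 mm from the hinge line; x back toward the hinge, y left, z out of the top face. Lid 260 mm wide, 8 mm thick, underside level with the hinge line. The latch axis lies 68 mm behind this edge, on the middle line; flat bare lid to press on lies 60 to 105 mm left and right of it.
- latch (a joint): Turn of the cam latch, rad: 0 = open (slot along the box's y), grows clockwise from above, hard stop 1.571 = locked (slot along the box's x). Stays where left. From about 0.9 the cam under the lid slides under a ramped lip and draws the lid down (up to 0.3 N m). Catches only with the lid on its seal (under 0.025); turned with the lid up, it blocks the lid.
- latch_top (a point): Centre of the latch head, level with its top, 26 mm above the lid's underside; x along the slot (box left at latch 0, toward the hinge when locked), z up out of the lid. Round black head, 91 mm, inside a fixed grey collar as high (outside 108 mm). The slot runs right across the head: 40 mm wide, 91 mm long, 14 mm deep, aluminium floor, ends closed by the collar.
- slot_end (a point): Place for the fingertip: in the slot, 23 mm from the latch axis toward the slot's left end (as seen at latch 0), level with the head's top; axes as latch_top. Closed fingertips fit 10 to 12 mm deep at any yaw. Carried clockwise round latch_top on that radius they push the slot's smooth wall (friction 0.35); the head trails by up to 0.5 rad. Turning the hand along keeps the rub low.
- sample_bottle: White square sample bottle, 69 x 69 x 116 mm, loose, standing to the right of the box; origin at the centre of its foot. Bystander.
- dropper: Amber dropper bottle, 33 mm across, 100 mm tall, loose, standing to the left of the box; origin at the centre of its foot. Bystander.
- beaker: Small clear glass beaker, 49 x 55 x 54 mm, loose, standing to the left of the box; origin at the centre of its foot. Bystander.

How it is judged:
By the outcome, as a careful person would: the job done as asked, in the order asked, and still so for the second after the job is handed in, with the robot touching nothing.
It also fails if it takes over 48 s, if anything falls off the work surface, if the arm or the gripper's body presses on something with over 40 N, if the wrist force passes 120 N, or if a joint passes its speed limit or range.

## Working session

There is one attempt and no reset: what is moved stays moved. The work goes in short steps, Python scripts to look and compute and a tool call to move; the robot and the scene stay as the last step left them, time stands still between calls to the robot, and variables do not carry over. Pictures are saved under pics/ and viewed, at most 10 in all, crops included, and the job is handed in when it is done.

Besides the shell and the picture viewer there is one more tool, called after ">>>" as name(argument=value, ...) on one line, values as JSON. carry_out: Moves the arm, as the interface text tells. Its arguments: {"type":"object","properties":{"deltas":{"type":"array","items":{"type":"number","minimum":-1,"maximum":1}},"gripper":{"type":"number"},"grip_force":{"type":"number"}},"required":["deltas"]}

```bash
ls; mkdir -p pics; cat > h.py <<'E'
import numpy as np, cv2
from cell import robot
from scipy.spatial.transform import Rotation as R
def cam(n):
    s=robot.state(); g=robot.grab_frame(n)
    f=200/np.tan(np.radians(g['fovy'])/2)
    if n=='wrist':
        T=np.array(g['hand_eye']); Rt=R.from_euler('xyz',s['tcp_rot']).as_matrix()
        C=Rt@T[:3,3]+s['eef_pos']; Rw=Rt@T[:3,:3]
    else:
        Rc=cv2.Rodrigues(np.array(g['rvec'],float))[0]; Rw=Rc.T; C=-Rw@np.array(g['tvec']).ravel()
    return dict(im=g['frame'],f=f,cx=g['cx'],cy=g['cy'],C=C,R=Rw)
def save(c,p,k=1.25): cv2.imwrite(p,cv2.resize(c['im'],None,fx=k,fy=k)[:,:,::-1])
def ray(c,u,v):
    d=c['R']@np.array([(u-c['cx'])/c['f'],(v-c['cy'])/c['f'],1]); return c['C'],d/np.linalg.norm(d)
def onz(c,u,v,z):
    C,d=ray(c,u,v); return C+d*(z-C[2])/d[2]
def proj(c,P):
    p=c['R'].T@(np.array(P)-c['C']); return c['f']*p[0]/p[2]+c['cx'],c['f']*p[1]/p[2]+c['cy']
def tri(c1,p1,c2,p2):
    a,d=ray(c1,*p1); b,e=ray(c2,*p2)
    t=np.linalg.lstsq(np.c_[d,-e],b-a,rcond=None)[0]; return (a+d*t[0]+b+e*t[1])/2, np.linalg.norm(a+d*t[0]-b-e*t[1])
E
python3 - <<'E'
from h import *
print(robot.state())
for n in('top','scene'):
    c=cam(n); save(c,f'pics/{n}.png'); np.savez(f'{n}.npz',**c); print(n,c['C'],c['f'],c['R'].tolist())
E
```

```text
pics
{'time_s': 0.0, 'joint_pos': array([ 1.07967884e+00,  3.81193844e-01,  1.29828130e+00, -2.27977084e-05,
        1.46359423e+00, -2.15325574e-01]), 'joint_vel': array([ 0.00139178, -0.00206019,  0.00070921, -0.00044289,  0.00026477,
        0.00046318]), 'tau': array([ 2.84306800e-03, -4.48443782e+01, -2.31285775e+01,  4.78186314e-05,
        4.63870936e-03, -2.80689967e-06]), 'eef_pos': array([149.64593012, 528.93717586, 230.7060086 ]), 'tcp_rot': array([-3.14014519e+00, -2.93384237e-04,  2.86580299e+00]), 'force': array([-0.32859996,  0.26380504,  0.99668073]), 'wrist_torque': array([ 0.01811634, -0.00239441,  0.00059046]), 'grip_force': 0.0, 'width': 1.003026138222752}
top [ 442.84653018   -4.48423597 1027.07169086] 376.9724168814513 [[0.02463965332853557, -0.9937862269917066, 0.1085441040565421], [-0.9996158817233611, -0.023114005466550847, 0.015291558380992172], [-0.012687651093744867, -0.10887918897971333, -0.9939740166205772]]
scene [  82.78813584 -561.18087561 1016.70106314] 491.20931808235775 [[0.7842199518722286, -0.48389116850565533, 0.38839207526383746], [-0.6204690574484447, -0.6073840403312742, 0.49608746839634577], [-0.004149196856922277, -0.6300269554495969, -0.7765621801068824]]
```

View pics/top.png

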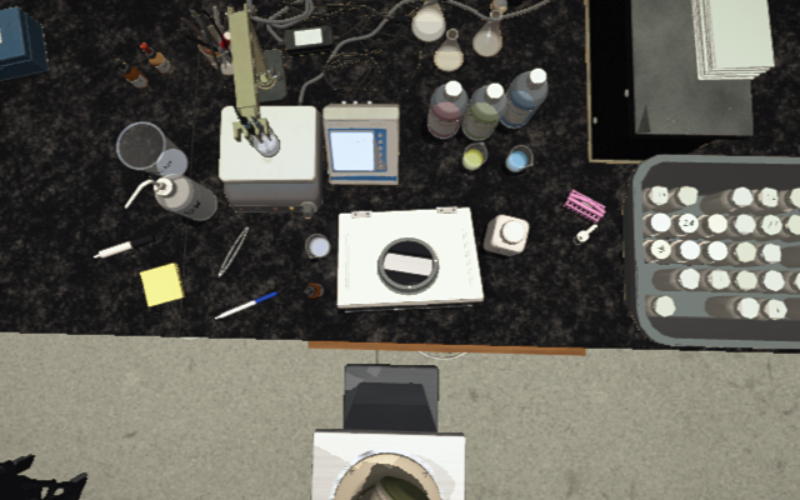

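View pics/scene.png

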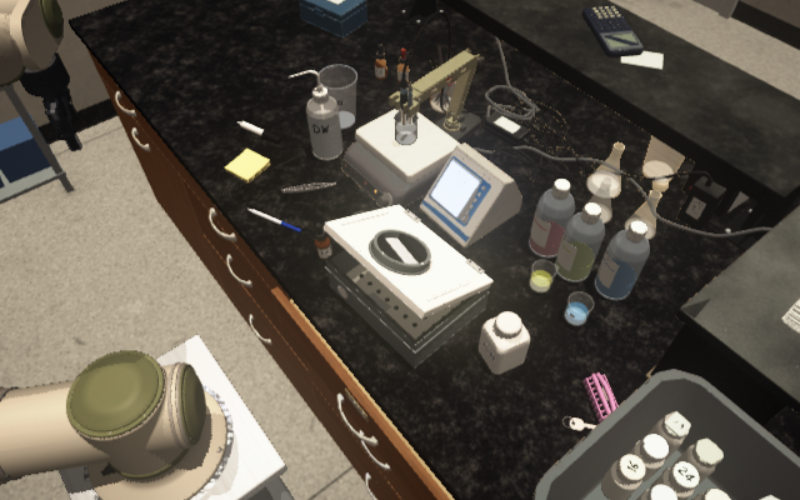

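The top view shows the white lid with corners at about (338,212), (472,208), (482,300) and (337,307), and the latch at (408,265). In the scene view the corners are about (402,206), (491,285), (425,316) and (325,228), with the lid raised and the slot along the box's y.

```bash
cat > m.py <<'E'
from h import *
def corners(c,box,approx):
    im=c['im'];hsv=cv2.cvtColor(im,cv2.COLOR_RGB2HSV)
    m=((hsv[...,2]>185)&(hsv[...,1]<60)).astype(np.uint8)
    k=np.zeros_like(m);x0,y0,x1,y1=box;k[y0:y1,x0:x1]=1;m*=k
    m=cv2.morphologyEx(m,cv2.MORPH_OPEN,np.ones((3,3)))
    ct=max(cv2.findContours(m,0,1)[0],key=cv2.contourArea)
    h=cv2.convexHull(ct)[:,0].astype(float)
    pts=ct[:,0].astype(float); A=np.array(approx,float); L=[]
    for i in range(4):
        a,b=A[i],A[(i+1)%4]; d=(b-a)/np.linalg.norm(b-a); n=np.array([-d[1],d[0]])
        t=(pts-a)@d; s=(pts-a)@n; q=pts[(abs(s)<5)&(t>10)&(t<np.linalg.norm(b-a)-10)]
        v=cv2.fitLine(q.astype(np.float32),cv2.DIST_HUBER,0,.01,.01).ravel(); L.append(v)
    out=[]
    for i in range(4):
        p,q=L[i-1],L[i]; t=np.linalg.solve(np.c_[p[:2],-q[:2]],q[2:]-p[2:]); out.append(p[2:]+p[:2]*t[0])
    return np.array(out)
E
python3 - <<'E'
from m import *
T=dict(np.load('top.npz'));S=dict(np.load('scene.npz'))
a=corners(T,(255,155,395,260),np.array([(338,214),(472,208),(482,300),(337,306)])/1.25)
b=corners(S,(250,155,400,260),np.array([(402,206),(491,285),(425,316),(325,228)])/1.25)
print(a*1.25);print(b*1.25)
P=[]
for p,q in zip(a,b):
    X,e=tri(T,p,S,q);P.append(X);print(X.round(1),e.round(1))
P=np.array(P);BL,BR,FR,FL=P
print('w',np.linalg.norm(BL-BR),np.linalg.norm(FL-FR),'d',np.linalg.norm(BL-FL),np.linalg.norm(BR-FR))
y=(BL-BR+FL-FR);print('yaw',np.arctan2(-y[0],y[1]))
x=BL+BR-FL-FR;print('open',np.arctan2(-x[2],np.hypot(*x[:2])))
print('yaw top',[(np.arctan2(-(onz(T,*a[i],z)-onz(T,*a[j],z))[0],(onz(T,*a[i],z)-onz(T,*a[j],z))[1])) for i,j,z in((0,1,102),(3,2,170))])
# latch (dark blob) centroid
E
```

```text
[[339.36615 214.22226]
 [468.72107 208.10727]
 [482.61563 297.3344 ]
 [337.10785 304.0012 ]]
[[397.9171  204.06546]
 [493.74118 280.4609 ]
 [418.10718 314.40295]
 [318.82495 223.57642]]
[595.2 106.9 105.8] 2.6
[ 614.5 -149.6  105. ] 0.0
[ 434.6 -159.9  180.8] 12.4
[416.1  98.9 182. ] 13.3
w 257.27632908285426 259.4613886653684 d 194.8490354831529 195.42500107194604
yaw 0.07331975982887537
open 0.4001412391106525
yaw top [np.float64(0.07028711918928766), np.float64(0.0702865127923684)]
```

>>> carry_out(deltas=[0.47, -0.8, 0.1, 0, 0, -0.117, 0.47, -0.8, 0.1, 0, 0, -0.117, 0.47, -0.8, 0.1, 0, 0, -0.117, 0.47, -0.8, 0.1, 0, 0, -0.117, 0.47, -0.8, 0.1, 0, 0, -0.117, 0.47, -0.8, 0.1, 0, 0, -0.117, 0.47, -0.8, 0.1, 0, 0, -0.117], gripper=1, grip_force=20)

```text
time_s: 0.8
eef_pos: [292.2, 286.9, 261.6]
tcp_rot: [3.141, 0.001, 2.126]
force: [0.1, 0.3, -0.7]
width: 0.002
grip_force: 0.0
```

>>> carry_out(deltas=[0.453, -0.803, -0.13, 0, 0, -0.115, 0.453, -0.803, -0.13, 0, 0, -0.115, 0.453, -0.803, -0.13, 0, 0, -0.115, 0.453, -0.803, -0.13, 0, 0, -0.115, 0.453, -0.803, -0.13, 0, 0, -0.115, 0.453, -0.803, -0.13, 0, 0, -0.115, 0.453, -0.803, -0.13, 0, 0, -0.115, 0.453, -0.803, -0.13, 0, 0, -0.115])

```text
time_s: 1.6
eef_pos: [426.5, 48.7, 221.9]
tcp_rot: [-3.14, -0.0, 1.408]
force: [-0.0, 1.0, -0.3]
width: -0.0
grip_force: 0.0
```

```bash
python3 - <<'E'
from h import *
c=cam('wrist');save(c,'pics/w1.png');print(c['C'])
c=cam('scene');cv2.imwrite('pics/s1.png',cv2.resize(c['im'][120:320,180:440],None,fx=3,fy=3)[:,:,::-1])
E
```

```text
[438.18995522 115.44726453 364.01770369]
```

View pics/s1.png

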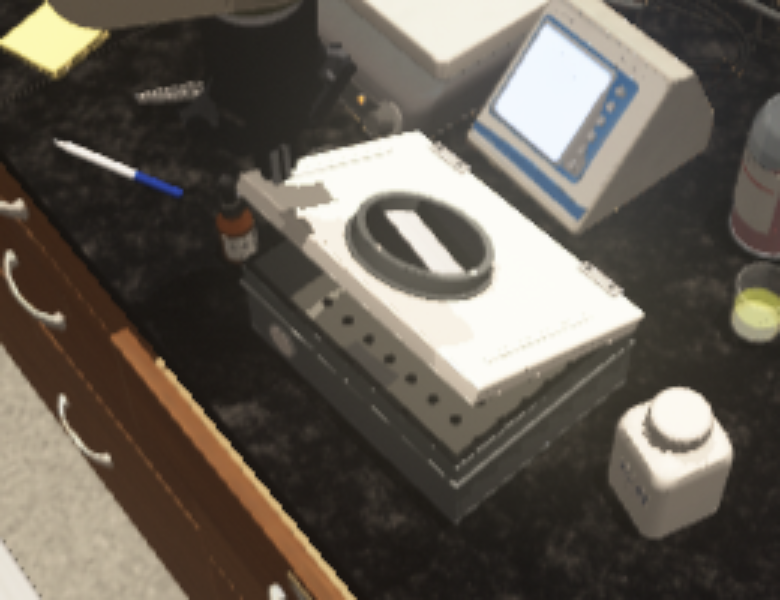

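The crop shows the closed fingers at about (285,160), above the left front part of the lid and clear of the latch and the dropper. Next I push the lid down along its arc.

>>> carry_out(deltas=[0, 0, -0.08, 0, 0, 0, 0, 0, -0.12, 0, 0, 0, 0, 0, -0.15, 0, 0, 0, -0.003, 0, -0.17, 0, 0, 0, -0.006, 0, -0.19, 0, 0, 0, -0.01, 0, -0.21, 0, 0, 0, -0.013, 0, -0.23, 0, 0, 0, -0.016, 0, -0.25, 0, 0, 0, -0.02, 0, -0.27, 0, 0, 0, -0.023, 0, -0.29, 0, 0, 0, -0.026, 0, -0.31, 0, 0, 0])

```text
time_s: 2.8
eef_pos: [418.8, 48.3, 128.8]
tcp_rot: [-3.142, 0.0, 1.408]
force: [-1.5, 0.6, 0.8]
width: 0.005
grip_force: 0.3
```

>>> carry_out(deltas=[-0.002, 0, -0.015, 0, 0, 0, -0.005, 0, -0.03, 0, 0, 0, -0.008, 0, -0.045, 0, 0, 0, -0.01, 0, -0.055, 0, 0, 0, -0.012, 0, -0.065, 0, 0, 0, -0.012, 0, -0.072, 0, 0, 0, -0.012, 0, -0.075, 0, 0, 0])

```text
time_s: 3.5
eef_pos: [415.1, 48.3, 106.6]
tcp_rot: [-3.141, 0.0, 1.408]
force: [-0.3, 0.1, 1.5]
width: -0.001
grip_force: 0.3
```

>>> carry_out(deltas=[0, 0, -0.003, 0, 0, 0, 0, 0, -0.006, 0, 0, 0, 0, 0, -0.009, 0, 0, 0, 0, 0, -0.011, 0, 0, 0, 0, 0, -0.012, 0, 0, 0])

```text
time_s: 4.0
eef_pos: [415.2, 48.3, 103.4]
tcp_rot: [-3.142, 0.0, 1.408]
force: [-3.3, 0.6, 5.5]
width: 0.002
grip_force: 3.0
```

>>> carry_out(deltas=[0, 0, -0.003, 0, 0, 0, 0, 0, -0.005, 0, 0, 0, 0, 0, -0.005, 0, 0, 0])

```text
time_s: 4.3
eef_pos: [415.2, 48.3, 102.1]
tcp_rot: [3.141, 0.0, 1.408]
force: [-2.9, 0.2, 8.1]
width: 0.002
grip_force: 4.1
```

>>> carry_out(deltas=[0, 0, 0.1, 0, 0, 0, 0, 0, 0.25, 0, 0, 0, 0, 0, 0.4, 0, 0, 0, 0, -0.15, 0.4, 0, 0, 0, 0, -0.27, 0.4, 0, 0, 0, 0, -0.27, 0.4, 0, 0, 0, 0, -0.27, 0.4, 0, 0, 0])

```text
time_s: 5.0
eef_pos: [415.2, -33.0, 221.5]
tcp_rot: [-3.141, -0.0, 1.406]
force: [0.3, 1.9, 0.1]
width: -0.0
grip_force: 0.0
```

```bash
python3 - <<'E'
from h import *
c=cam('wrist');save(c,'pics/w2.png');np.savez('w2.npz',**c);print(c['C'],c['R'][:,2])
c=cam('scene');np.savez('s2.npz',**c)
c=cam('top');np.savez('t2.npz',**c)
E
```

```text
[426.82059355  33.77608625 363.65334469] [-0.04294706 -0.26258038 -0.96395389]
```

View pics/w2.png

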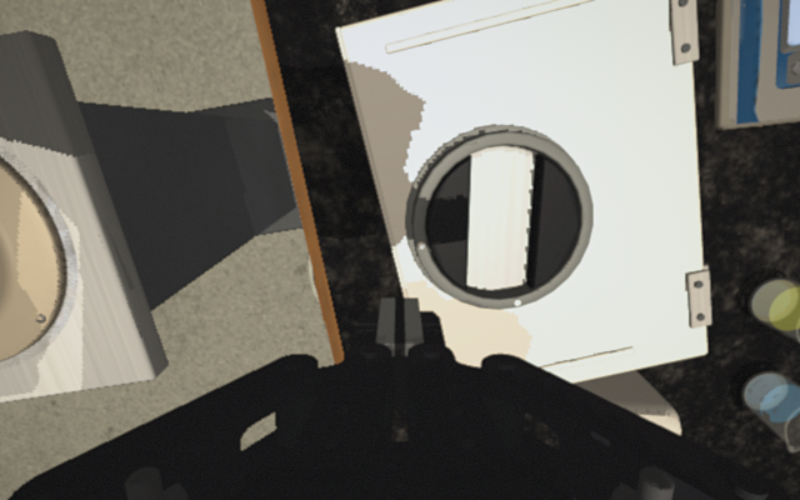

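The wrist view shows the lid flat and down. The latch head is centred near (504,220), with the slot running vertically from x≈470 to 530. Next I measure the latch and check that the lid is shut.

```bash
cat > l.py <<'E'
from h import *
import sys
def latch(c,guess,z=121):
    hsv=cv2.cvtColor(c['im'],cv2.COLOR_RGB2HSV); V=hsv[...,2]
    yy,xx=np.mgrid[:400,:640]; g=np.array(proj(c,guess)); near=np.hypot(xx-g[0],yy-g[1])<70
    col=((V>70)&(V<150)&near).astype(np.uint8)  # collar ring
    # head disc: dark or bright pixels inside ring -> sample rays from guess outward, last dark/bright->grey change
    pts=[];
    for a in np.arange(0,2*np.pi,.05):
        best=None
        for r in np.arange(45,60,.4):   # mm: white lid starts beyond collar
            P=[guess[0]+r*np.cos(a),guess[1]+r*np.sin(a),z]; u,v=proj(c,P)
            if not(0<=int(v)<400 and 0<=int(u)<640):continue
            if V[int(round(v)),int(round(u))]>185 and r>49: best=P;break
        if best: pts.append(best)
    pts=np.array(pts)
    return pts
def floor(c,guess,z=107,rad=46):
    V=cv2.cvtColor(c['im'],cv2.COLOR_RGB2HSV)[...,2]; yy,xx=np.mgrid[:400,:640]
    P=np.array([[guess[0]+rad*np.cos(a),guess[1]+rad*np.sin(a),121] for a in np.arange(0,6.28,.1)])
    k=np.zeros_like(V); cv2.fillPoly(k,[np.array([proj(c,p) for p in P]).astype(np.int32)],1)
    def blob(m,zz):
        m=cv2.morphologyEx((m&(k>0)).astype(np.uint8),cv2.MORPH_OPEN,np.ones((3,3)))
        ct=max(cv2.findContours(m,0,1)[0],key=cv2.contourArea)[:,0]
        W=np.array([onz(c,*p,zz)[:2] for p in ct]); return cv2.minAreaRect(W.astype(np.float32)),len(ct)
    return blob(V>170,z),k
E
python3 - <<'E'
from l import *
c=dict(np.load('w2.npz'))
g=onz(c,504/1.25,220/1.25,121); print('guess',g)
V=cv2.cvtColor(c['im'],cv2.COLOR_RGB2HSV)[...,2]
print(V[176,320:490:3]); print(V[90:260:3,440])
print(floor(c,g)[0])
for n in [(470,155),(468,285),(533,155),(527,288)]: print(onz(c,n[0]/1.25,n[1]/1.25,107)[:2],onz(c,n[0]/1.25,n[1]/1.25,121)[:2])
from m import corners
a=corners(c,(260,0,600,320),np.array([(340,28),(590,-30),(700,-30),(706,350)])/1.25) if 0 else None
# lid front-left corner ; collar outer extremes
for n in [(338,28),(409,220),(593,218),(502,126),(502,308)]: print(n,onz(c,n[0]/1.25,n[1]/1.25,104)[:2],onz(c,n[0]/1.25,n[1]/1.25,121)[:2])
s=dict(np.load('s2.npz')); cv2.imwrite('pics/s2.png',cv2.resize(s['im'][120:320,180:440],None,fx=3,fy=3)[:,:,::-1])
E
```

```text
guess [479.70756134 -25.4232087  121.        ]
[158 145  73  54  75  74  71  23  26  27  28  29  27  27  26  28  23  23
  70 237 234 233 234 233 233 233 232 233 234 230 230 232 230 230 229  21
  19  36  51  52  51  49  49  50  48  48  51  46  49 146 141 131 235 232
 233 233 233]
[232 232 231 232 232 232 234 162 124 140 142 144  69  30  54  50  54  52
  50  51  52  52  50  52  52  53  52  51  50  50  49  50  50  49  49  47
  46  46  50  48  49  46  47  44  47 124 148 136 194 233 233 233 233 233
 233 233 233]
(((479.48614501953125, -28.77786636352539), (90.3190689086914, 37.30970764160156), 80.96589660644531), 302)
[466.57610811  13.95269034] [464.40751294  15.03402261]
[455.45910738 -67.94081654] [453.89692554 -62.39233385]
[503.73293634   7.80037707] [499.53749988   9.21730748]
[493.13125763 -76.29121467] [489.51412458 -70.28723208]
(338, 28) [402.3246931  94.9662526] [403.92848645  90.96001563]
(409, 220) [424.35605253 -19.7872065 ] [424.51741074 -16.28031551]
(593, 218) [538.80676509 -37.44777683] [531.47481672 -32.78461459]
(502, 126) [487.80162826  27.35269562] [483.80908354  27.77324726]
(502, 308) [476.23954293 -89.07727788] [473.00399    -81.03383367]
```

View pics/s2.png

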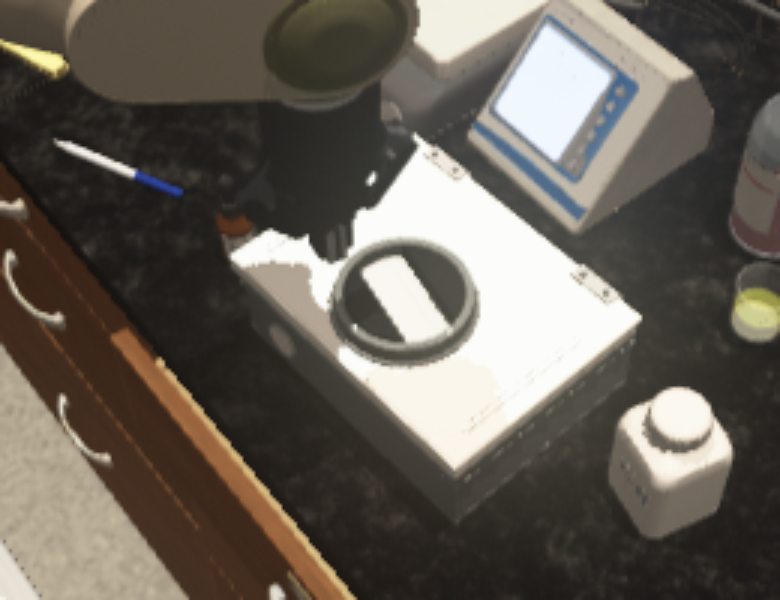

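The scene view shows the lid lying flat on the box, with the dropper and bottle still in place. I cross-check the latch axis from this view.

```bash
python3 - <<'E'
from h import *
s=dict(np.load('s2.npz'));w=dict(np.load('w2.npz'))
def pts(c,g,z=120.5):
    V=cv2.cvtColor(c['im'],cv2.COLOR_RGB2HSV)[...,2]; out=[]
    for a in np.arange(0,2*np.pi,.06):   # from outside in: white lid -> collar outer rim (at top height)
        d=np.array([np.cos(a),np.sin(a)])
        for r in np.arange(50,36,-.25):  # collar->black head inner boundary
            u,v=proj(c,[*(np.array(g)+r*d),z]); 
            if V[int(round(v)),int(round(u))]<60: out.append((np.array(g)+r*d)); break
    return np.array(out)
from scipy.optimize import least_squares
for n,c in(('scene',s),('wrist',w)):
    g=[478.5,-27.5]
    for _ in range(3):
        P=pts(c,g); f=least_squares(lambda p:np.hypot(*(P-p[:2]).T)-p[2],[*g,45],loss='soft_l1'); g=f.x[:2]
    print(n,f.x.round(1),len(P),np.abs(f.fun).mean().round(2))
print(robot.state()['eef_pos'])
E
```

```text
Traceback (most recent call last):
ValueError: operands could not be broadcast together with shapes (0,) (2,)
```

```bash
python3 - <<'E'
from h import *
s=dict(np.load('s2.npz'))
V=cv2.cvtColor(s['im'],cv2.COLOR_RGB2HSV)[...,2]
print(proj(s,[478.5,-27.5,120.5]),V[220,280:345:2])
m=((V<150)).astype(np.uint8); k=np.zeros_like(m); k[195:246,286:345]=1
# collar's outer top rim: threshold grey, fit ellipse to the white inner lid boundary
m*=k; m=cv2.morphologyEx(m,cv2.MORPH_CLOSE,np.ones((3,3)))
ct=max(cv2.findContours(m,0,1)[0],key=cv2.contourArea); print(cv2.boundingRect(ct),cv2.fitEllipse(ct))
c=cv2.fitEllipse(ct)[0]; print(onz(s,*c,112))
for e in(.0,):print(onz(s,314.7,220,120.5))
E
```

```text
(np.float64(314.84626134582635), np.float64(216.4714394842667)) [179 179 188 252 251 160 123  81  60  61  63  63  65 149 250 250 250 250
 250 248 249 247 131  74  82  84  84  92 173 131 252 253 253]
(290, 201, 49, 41) ((314.0377502441406, 221.35362243652344), (40.34882354736328, 47.31564712524414), 89.7633285522461)
[472.360442   -32.19515039 112.        ]
[472.17540652 -35.11603358 120.5       ]
```

```bash
python3 - <<'E'
from h import *
s=dict(np.load('s2.npz'));w=dict(np.load('w2.npz'));t=dict(np.load('t2.npz'))
P=robot.state()['eef_pos'];print(P,'tcp in w',np.array(proj(w,P))*1.25,'in scene crop',(np.array(proj(s,P))-[180,120])*3)
print('FL scene',onz(s,180+230/3,120+255/3,104),'FR scene',onz(s,180+457/3,120+470/3,104),'BR',onz(s,180+640/3,120+318/3,103))
print('FL w',onz(w,338/1.25,28/1.25,104),'BR w',onz(w,708/1.25,353/1.25,103))
cv2.imwrite('pics/t2.png',cv2.resize(t['im'][120:280,240:420],None,fx=4,fy=3.7*4/3.7)[:,:,::-1])
E
```

```text
[415.17576305 -31.9130714  221.58138765] tcp in w [396.92669531 320.10239092] in scene crop [333.0481493  251.83705988]
FL scene [399.17660845  94.21957603 104.        ] FR scene [ 417.93458123 -165.29647416  104.        ] BR [ 609.49077284 -149.69742699  103.        ]
FL w [402.3246931  94.9662526 104.       ] BR w [ 613.78468974 -146.41635187  103.        ]
```

View pics/t2.png

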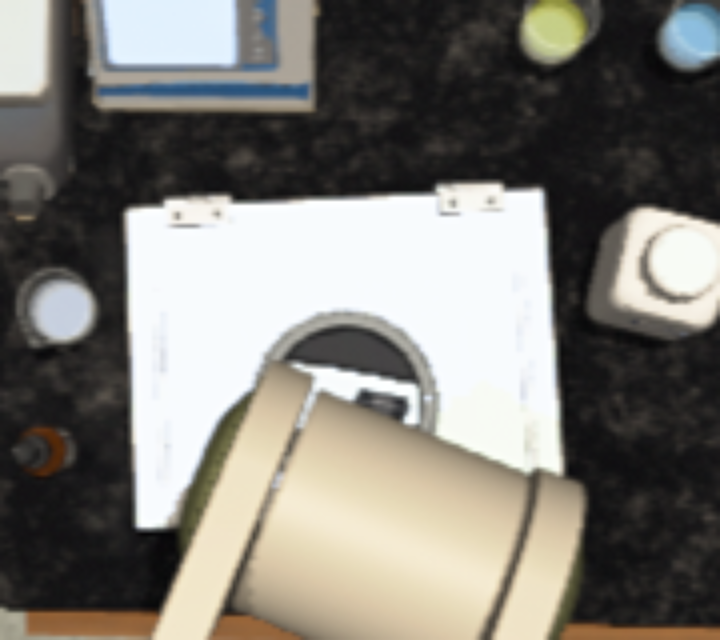

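The top view shows the collar's right edge near (437,400) and its far edge near (350,310). The lid corners are at (135,528), (127,208) and (545,188), and the arm hides the rest.

```bash
python3 - <<'E'
from h import *
t=dict(np.load('t2.npz'));w=dict(np.load('w2.npz'))
q=lambda u,v,z:onz(t,240+u/4,120+v/4,z).round(1)
print(t['cx'],t['cy'],w['cx'],w['cy'])
print('latch',q(347,400,121),'right edge',q(437,400,121),'far edge',q(350,310,121),'FL',q(135,528,104),'BL',q(127,208,103),'BR',q(545,188,103))
E
```

```text
309.9228935839976 193.47347942690823 319.3555164687096 198.55020622719343
latch [478.8 -32.5 121. ] right edge [480.1 -86.3 121. ] far edge [533.  -33.2 121. ] FL [398.9  93.9 104. ] BL [595.2 105.9 103. ] BR [ 613.6 -153.1  103. ]
```

>>> carry_out(deltas=[0.15, 0.06, 0, 0, 0, 0, 0.217, 0.082, -0.1, 0, 0, 0, 0.217, 0.082, -0.2, 0, 0, 0, 0.217, 0.082, -0.28, 0, 0, 0, 0.217, 0.082, -0.3, 0, 0, 0, 0.217, 0.082, -0.3, 0, 0, 0])

```text
time_s: 5.75
eef_pos: [480.2, -7.5, 131.5]
tcp_rot: [-3.14, -0.0, 1.409]
force: [0.8, 1.1, 0.1]
width: -0.001
grip_force: 0.0
```

```bash
python3 - <<'E'
from h import *
c=cam('wrist');save(c,'pics/w3.png');np.savez('w3.npz',**c);P=robot.state()['eef_pos'];print(P,np.array(proj(c,P))*1.25)
E
```

```text
[480.69052706  -7.74914373 132.40248594] [398.8821284  324.31577658]
```

View pics/w3.png

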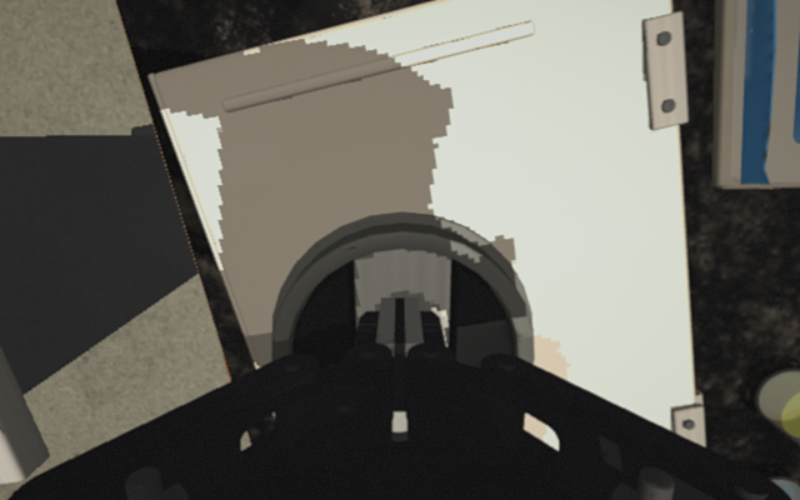

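The wrist view shows the shut fingers at column 400, centred in the slot, which spans columns 354 to 450. I lower them into the slot.

>>> carry_out(deltas=[0, 0, -0.02, 0, 0, 0, 0, 0, -0.035, 0, 0, 0, 0, 0, -0.05, 0, 0, 0, 0, 0, -0.06, 0, 0, 0, 0, 0, -0.068, 0, 0, 0, 0, 0, -0.07, 0, 0, 0])

```text
time_s: 6.4
eef_pos: [480.3, -8.1, 110.5]
tcp_rot: [-3.141, -0.0, 1.408]
force: [0.3, -0.0, 0.3]
width: -0.001
grip_force: 0.0
```

>>> carry_out(deltas=[0.0073, -0.0017, 0, 0, 0, -0.016, 0.0147, -0.004, 0, 0, 0, -0.032, 0.0217, -0.007, 0, 0, 0, -0.048, 0.0283, -0.0107, 0, 0, 0, -0.064, 0.0347, -0.015, 0, 0, 0, -0.08, 0.0407, -0.02, 0, 0, 0, -0.096])

```text
time_s: 7.0
eef_pos: [492.3, -13.9, 110.7]
tcp_rot: [-3.141, 0.0, 0.801]
force: [-2.7, 1.1, 0.7]
width: 0.003
grip_force: 1.2
```

>>> carry_out(deltas=[0.005, -0.0057, 0, 0, 0, -0.016, 0.0097, -0.0117, 0, 0, 0, -0.032, 0.014, -0.0183, 0, 0, 0, -0.048, 0.0173, -0.025, 0, 0, 0, -0.064, 0.02, -0.0323, 0, 0, 0, -0.08, 0.022, -0.0397, 0, 0, 0, -0.096])

```text
time_s: 7.6
eef_pos: [498.5, -25.6, 110.6]
tcp_rot: [-3.14, 0.001, 0.198]
force: [-2.4, 2.5, 0.3]
width: -0.001
grip_force: 2.0
```

>>> carry_out(deltas=[0.0013, -0.0077, 0, 0, 0, -0.016, 0.0017, -0.0153, -0.002, 0, 0, -0.032, 0.0013, -0.023, -0.002, 0, 0, -0.04, 0.0013, -0.023, -0.002, 0, 0, -0.04])

```text
time_s: 8.0
eef_pos: [498.4, -31.6, 109.9]
tcp_rot: [-3.139, 0.003, -0.051]
force: [-3.4, 6.2, 2.3]
width: 0.001
grip_force: 3.8
```

>>> carry_out(deltas=[-0.0005, -0.004, 0, 0, 0, 0, -0.001, -0.0073, 0, 0, 0, 0, -0.002, -0.011, 0, 0, 0, 0, -0.003, -0.015, 0, 0, 0, 0, -0.003, -0.015, 0, 0, 0, 0])

```text
time_s: 8.5
eef_pos: [496.5, -34.9, 109.7]
tcp_rot: [-3.137, 0.005, -0.049]
force: [-7.4, 12.8, 4.6]
width: -0.005
grip_force: 6.9
```

>>> carry_out(deltas=[-0.001, -0.004, 0, 0, 0, 0, -0.002, -0.0075, 0, 0, 0, 0, -0.0025, -0.011, 0, 0, 0, 0, -0.0025, -0.011, 0, 0, 0, 0])

```text
time_s: 8.9
eef_pos: [495.6, -36.6, 109.6]
tcp_rot: [-3.134, 0.006, -0.05]
force: [-5.1, 22.3, 5.1]
width: -0.001
grip_force: 11.1
```

>>> carry_out(deltas=[0, -0.004, 0, 0, 0, 0, 0, -0.007, 0, 0, 0, 0, 0, -0.007, 0, 0, 0, 0])

```text
time_s: 9.2
eef_pos: [495.6, -37.1, 109.6]
tcp_rot: [-3.13, 0.006, -0.049]
force: [-3.3, 30.2, 6.4]
width: -0.004
grip_force: 15.5
```

```bash
python3 - <<'E'
from h import *
c=cam('wrist');save(c,'pics/w4.png');np.savez('w4.npz',**c);print(robot.state())
E
```

```text
{'time_s': 9.25, 'joint_pos': array([-0.31823811,  0.42292234,  1.62597597,  0.01031381,  1.10116732,
        1.29721747]), 'joint_vel': array([ 0.00171671, -0.00197544,  0.00238313, -0.00098532, -0.00071083,
        0.00148022]), 'tau': array([-1.53223068e+01, -3.93987823e+01, -2.31698155e+01, -6.16954833e+00,
       -3.23608071e+00,  3.28520557e-02]), 'eef_pos': array([495.62606165, -37.0714202 , 109.54619742]), 'tcp_rot': array([-3.13048067,  0.00570431, -0.04933413]), 'force': array([-4.36372932, 31.68526849,  5.67520309]), 'wrist_torque': array([ 4.99002030e+00,  5.43104157e-01, -4.30252099e-03]), 'grip_force': 15.439409476239234, 'width': 0.0043374348655501015}
```

View pics/w4.png

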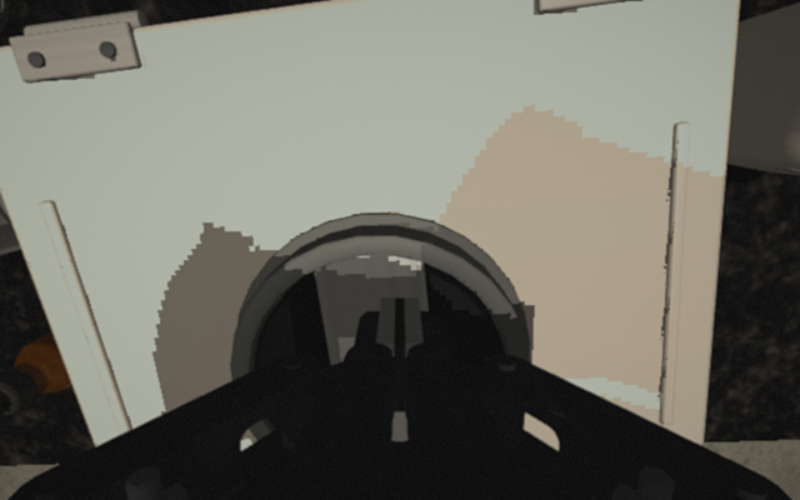

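The wrist view shows the finger against the slot's right wall (column 427), with the slot's left edge running (315,272) to (330,362). I cast both edges to get the slot angle.

```bash
python3 - <<'E'
from h import *
c=dict(np.load('w4.npz')); q=lambda u,v,z:onz(c,u/1.25,v/1.25,z)[:2]
def ang(a,b): d=a-b; return np.arctan2(d[1],d[0])
for z in(107,120): print('left edge',ang(q(315,272,z),q(330,362,z)),'right',ang(q(427,265,z),q(428,308,z)))
print('hinge-side lid edge yaw',ang(q(140,22,102),q(535,-35,102)),'rib L',ang(q(45,203,103),q(120,428,103)),'ribR',ang(q(684,124,103),q(668,420,103)))
print('L edge pts',q(315,272,120),q(330,362,120),'R',q(427,265,120))
E
```

```text
left edge 0.05448516886489903 right -0.00913310627716497
left edge 0.05448516886489912 right -0.009133106277164522
hinge-side lid edge yaw 1.64546640695388 rib L 0.054065448187755896 ribR 0.07634050125613824
L edge pts [520.4146901  -10.08867749] [486.84315193 -11.91964059] R [521.14890591 -47.14423671]
```

The slot is parallel to the box's x axis (0.05 against 0.06–0.07 rad), so the latch is at its stop. I ease off, lift out and check.

>>> carry_out(deltas=[0, 0.01, 0, 0, 0, 0, 0, 0.02, 0, 0, 0, 0, 0, 0.027, 0.0, 0, 0, 0, 0, 0.027, 0.02, 0, 0, 0, 0, 0.027, 0.06, 0, 0, 0, 0, 0.027, 0.2, 0, 0, 0, 0, 0.027, 0.35, 0, 0, 0, -0.1, 0.15, 0.45, 0, 0, 0, -0.2, 0.35, 0.5, 0, 0, 0, -0.3, 0.5, 0.5, 0, 0, 0, -0.3, 0.5, 0.5, 0, 0, 0, -0.3, 0.5, 0.5, 0, 0, 0])

```text
time_s: 10.45
eef_pos: [406.4, 109.1, 261.3]
tcp_rot: [-3.141, -0.002, -0.046]
force: [0.8, -0.2, 0.5]
width: 0.003
grip_force: 0.0
```

```bash
python3 - <<'E'
from h import *
t=cam('top');s=cam('scene');print(robot.state()['eef_pos'],robot.state()['force'])
a=cv2.resize(t['im'][110:290,220:420],(400,360));b=cv2.resize(s['im'][120:300,200:400],(400,360))
cv2.imwrite('pics/f.png',np.hstack([a,b])[:,:,::-1]);np.savez('t5.npz',**t)
V=cv2.cvtColor(t['im'],cv2.COLOR_RGB2HSV)[...,2];k=np.zeros_like(V)
u,v=proj(t,[477,-31,108]);cv2.circle(k,(int(u),int(v)),17,1,-1)
ct=max(cv2.findContours(((V>140)&(k>0)).astype(np.uint8),0,1)[0],key=cv2.contourArea)[:,0]
print(cv2.minAreaRect(np.array([onz(t,*p,107)[:2] for p in ct],np.float32)))
E
```

```text
[408.09882942 107.11641882 260.67713858] [-0.34944333 -0.18599475  0.14759833]
((479.53192138671875, -30.438222885131836), (82.56380462646484, 41.15555191040039), 4.020907402038574)
```

View pics/f.png

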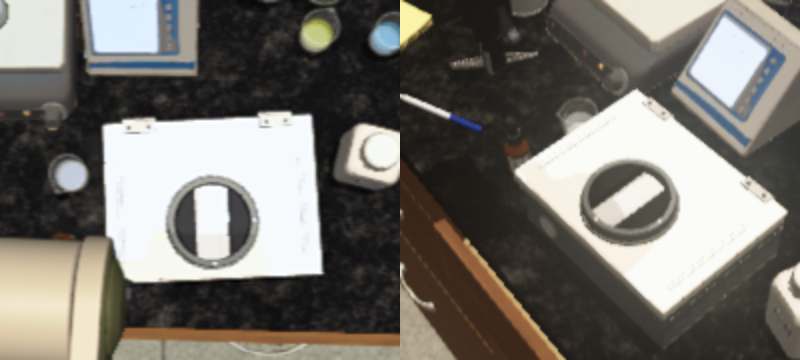

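The lid lies flat, the slot runs along the box's x axis (0.070 rad against a box yaw of about 0.072), and the beaker, dropper and bottle are where they were.

```bash
python3 -c "
from cell import robot
print(robot.finish_job())"
```

```text
the job is handed in; nothing more can be done
None
```

I pushed the lid down onto its seal and turned the latch clockwise to its stop, ending with the slot along the box's x axis; the bottles and beaker were not moved, and the job was handed in after about 10.5 s of robot time.

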